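Check two trolley brake levers

ROBOT

A 6-joint arm with a two-finger parallel gripper is mounted at the origin on the work surface. World frame = base frame: x ahead of the robot, y to its left, z up, the work surface at z = 0. Lengths are in m, angles in rad, forces in N, time in s.
With the tool pointing down it reaches from about 0.35 to 0.725 m from the base axis. Payload 4.3 kg.
Tool frame: the origin (TCP) lies at the very end of the fingers, on their centre line; the grasp point (between the pads) lies 19 mm behind it (env.grip_depth is the distance from the TCP to the grasp point, in m); x points along the fingers, y is the direction in which the jaws open and shut, and the axes are right-handed (so a half turn about x gives the same grasp; the last joint's range is limited). The gripper opens to 85 mm and grips with 20 to 120 N. Pads are 22 mm wide; open, the fingers measure 114 mm over their backs; the gripper's body (76 mm by 85 mm) begins 54 mm behind the grasp point. The pads swing forward as they close: fully open they stand 13 mm farther back than shut.
Start: joints at [1.032, 0.377, 0.081, 1.274, 0, 1.46], TCP at [0.239, 0.523, 0.231] pointing down, gripper open.
Joint ranges: [-2.72, 2.72], [-0.84, 1.66], [-1.02, 1.22], [-1.77, 2.12], [-1.37, 1.28], [-3.14, 3.14]. Speed limits (rad/s): [2.57, 2.57, 3.14, 3.14, 3.14, 3.14].

INTERFACE

Orientations are given as a rotation vector (axis times angle).
In Python, from cell import env gives the robot as it stands.
- The arm moves only by the tool send_rows, never from a script. Its argument "rows" is a list that holds one entry, the list of rows, each a list of 7 numbers: the turn, a rotation vector about the world's x, y, z in degrees, then the shift along the world's x, y, z in mm, then the closure, from 0 (fully open) to 1 (shut). A call has 1 to 10 rows; each row is the pose to reach, as a shift and turn from the pose commanded when the call began; what a row does not reach only later rows make up. A row lasts 1/12 s, in which the tool goes at most 41.7 mm and 7.16 degrees, less where a joint would pass 70% of its speed; a pose out of reach is approached as far as the arm can. A call with a gripper value outside its range is refused whole. The fingers move at their own pace and stop on an object; "force" is the grip in N (left out, the last holds). Time passes only in rows, so rows that repeat a pose let the fingers close. It gives the time, the measured TCP pose, the force and the opening at its end, in the units of the state.
- env.get_state(): the state, without advancing time (a new reading comes with each control period).
- env.get_image(name): name is "scene" or "top" or "wrist"; returns the picture (384x512x3 uint8, blue, green, red); there is no depth.
- env.calibration(name): a dict with "fx", "fy", "cx", "cy" (pixels), "world_from_camera" (4x4, takes a point from camera to world coordinates). Camera axes: x right, y down, z forward; pixel columns grow to the right and rows downward; lengths in m; the calibration is good to about 2 mm. The wrist camera is an equidistant fisheye: a pixel r from the principal point sees the ray r / f radians off the axis. A picture is of the moment at which its call begins: read the wrist's pose just before it. calibration takes no time and is no camera call; for the wrist camera it gives the pose at the moment of the call.
- env.hand_in(): hands the job in, once; it reports no verdict.
The state is a dict: "time": time; "q": joint angles; "qd": joint speeds; "effort": joint torques, N m; "eef_pos": TCP position; "orientation": TCP orientation; "force": force on the tool from outside, world axes, zero at the start; "moment": the same for the moment, N m; "width": finger opening in m.
Only numpy, scipy, OpenCV 4.12 (cv2) and the standard library are available. Lean on these libraries where they do the work, as an engineer would, in place of code of your own. Each camera call takes 0.05 s, during which the arm holds its last target. There are 200 camera calls.

TASK

Check the two stone-trolley brake handles on the bench: with closed fingers, push in first the lever on the robot's left and then the one on its right with the backs of the fingers, each as far as it will go. One stops well short of its bar and the other comes right to the bar; finish while holding the one that stops short pressed against its stop, so that its gap can be measured, with the other let fully out. Do not grip or press on the bars, and leave everything else on the bench where it is.

Things in the scene. Friction and masses are not known exactly. Their poses are not given: they have to be found in the camera images.
- stand_a: One of two identical-looking brake handles on fixed stands, one left of the robot's centre line (y above 0), one right; which is which varies. Blue base plate 100 x 230 x 12 mm (x, y, z), two posts 22 x 14 mm at y = +-95 mm carrying a bar along y. Origin: centre of the plate's underside, on the bench; z up; the lever is on the bar's -x side, roughly towards the robot.
- bar_a: Fixed bar of stand_a: black rubber grip 28 mm thick (ribs 30 mm) on a steel tube 220 mm long, along the stand's y. Origin: on its axis at mid length, 110 mm above the bench, straight above the stand's origin; same axes. Black pivot block 34 x 26 x 30 mm at y = -85 mm.
- lever_a (a joint): Angle (rad) of the lever of stand_a: 0 = sprung out, grows as it swings level towards the bar, about an upright pivot at x = -26, y = -85, z = 110 mm of the stand. At rest the lever points to +y and -x, 0.40 rad off the bar. One of the two levers meets a hard stop at 0.20, its ball some 30 mm short of the bar; the other goes on to 0.41, its ball 1 to 2 mm from the bar.
- lever_a_pad (a point): Point on the axis of lever_a's 12 mm aluminium rod, 115 mm from the pivot, 110 mm above the bench: a good place to press; moves with the lever. Pressed here, the spring takes about 2.5 N to start, 5 N at 0.20 rad and 7.5 N at 0.41 rad, and brings the lever back to 0 when let go.
- lever_a_tip (a point): Centre of the red ball end (18 mm) of lever_a, 150 mm from its pivot, 110 mm above the bench; moves with the lever.
- stand_b: One of two identical-looking brake handles on fixed stands, one left of the robot's centre line (y above 0), one right; which is which varies. Blue base plate 100 x 230 x 12 mm (x, y, z), two posts 22 x 14 mm at y = +-95 mm carrying a bar along y. Origin: centre of the plate's underside, on the bench; z up; the lever is on the bar's -x side, roughly towards the robot.
- bar_b: Fixed bar of stand_b: black rubber grip 28 mm thick (ribs 30 mm) on a steel tube 220 mm long, along the stand's y. Origin: on its axis at mid length, 110 mm above the bench, straight above the stand's origin; same axes. Black pivot block 34 x 26 x 30 mm at y = -85 mm.
- lever_b (a joint): Angle (rad) of the lever of stand_b: 0 = sprung out, grows as it swings level towards the bar, about an upright pivot at x = -26, y = -85, z = 110 mm of the stand. At rest the lever points to +y and -x, 0.40 rad off the bar. One of the two levers meets a hard stop at 0.20, its ball some 30 mm short of the bar; the other goes on to 0.41, its ball 1 to 2 mm from the bar.
- lever_b_pad (a point): Point on the axis of lever_b's 12 mm aluminium rod, 115 mm from the pivot, 110 mm above the bench: a good place to press; moves with the lever. Pressed here, the spring takes about 2.5 N to start, 5 N at 0.20 rad and 7.5 N at 0.41 rad, and brings the lever back to 0 when let go.
- lever_b_tip (a point): Centre of the red ball end (18 mm) of lever_b, 150 mm from its pivot, 110 mm above the bench; moves with the lever.
- tape: Roll of green tape lying flat, 72 mm across, 25 mm high. Origin: centre of its underside. A bystander, loose.
- chisel: Small hand tool like a screwdriver, 190 mm long, lying on the bench in front of the stands. Origin near its middle, x along it. A bystander, loose.
- mallet: Hammer, 270 mm long, lying beyond the stands. Origin near its middle, x along it. A bystander, loose.
- tin: Upright tin, 72 mm across, 90 mm high. Origin: centre of its underside. A bystander, loose.
- mug: Blue mug, 76 mm across, 90 mm high, upright. Origin: centre of its underside. A bystander, loose.
- offcut: Grey stone offcut, 70 x 50 x 35 mm. Origin: centre of its underside. A bystander, loose.
- brush: Brush lying on the bench outside the left stand. Origin near its middle, x along it. A bystander, loose.

How it is judged:
On the way, in this order (a step that is already met when the one before it is completed fails the run):
1. the lever on the robot's left (y above 0) is pushed in to its stop by the fingers (((world y of stand_a above 0 m and value of joint lever_a above 0.185 rad and contact force between the fingers and lever_a above 1 N) or (world y of stand_b above 0 m and value of joint lever_b above 0.39 rad and contact force between the fingers and lever_b above 1 N))), for 0.2 s.
2. then the lever on the robot's right is pushed in to its stop by the fingers (((world y of stand_a below 0 m and value of joint lever_a above 0.185 rad and contact force between the fingers and lever_a above 1 N) or (world y of stand_b below 0 m and value of joint lever_b above 0.39 rad and contact force between the fingers and lever_b above 1 N))), for 0.2 s.
At the end, for the whole second after the job is handed in: The lever that stops short of its bar is held by the fingers (over 1 N) within 0.015 rad of its stop (0.20) and still; the other lever is back out (below 0.05 rad) (value of joint lever_a above 0.185 rad and contact force between the fingers and lever_a above 1 N and velocity of joint lever_a between -0.05 and 0.05 rad/s and value of joint lever_b below 0.05 rad); the arm keeps its last pose, push and grip.
It fails at once if the robot grips or presses on a bar (over 4 N) (contact force between any of the arm, the fingers and bar_a above 4 N or contact force between any of the arm, the fingers and bar_b above 4 N).
It fails at once if a loose bystander is moved more than 20 mm or lifted (distance of any of tape, chisel, mallet, tin, mug, offcut, brush from where it was at the start of the episode above 0.02 m).
It also fails if it takes over 64 s, if anything falls off the work surface, if the arm or the gripper's body presses on something with over 40 N, if the wrist force passes 120 N, or if a joint passes its speed limit or range.

## Working session

There is one attempt and no reset: what is moved stays moved. The work goes in short steps, Python scripts to look and compute and a tool call to move; the robot and the scene stay as the last step left them, time stands still between calls to the robot, and variables do not carry over. Pictures are saved under pics/ and viewed, about 8 in all and at most 12, crops included, and the job is handed in when it is done.

Besides the shell and the picture viewer there is one more tool, called after ">>>" by a JSON object that holds its "api" and its "payload", one argument or row to a line. send_rows: Moves the arm, as the interface text tells. Its arguments: {"type":"object","properties":{"rows":{"type":"array"},"force":{"type":"number"}},"required":["rows"]}

```bash
mkdir -p pics
python3 - <<'E'
from cell import env
import cv2
s=env.get_state();print({k:s[k] for k in('time','eef_pos','orientation','width','force')})
for n in('top','scene'):
    cv2.imwrite(f'pics/{n}0.png',env.get_image(n));c=env.calibration(n);print(n,c)
E
```

```text
{'time': 0.0, 'eef_pos': array([0.23870878, 0.52236949, 0.23034343]), 'orientation': array([ 0.33475615,  1.54518451, -0.33790024]), 'width': 0.08579597539919348, 'force': array([-0.78374071, -0.32635087,  0.04053277])}
top {'fx': 494.7433126949472, 'fy': 494.7433126949472, 'cx': 249.98093597453635, 'cy': 187.80735827548492, 'world_from_camera': array([[ 0.00553066, -0.99412935,  0.1080567 ,  0.41857205],
       [-0.9999563 , -0.00631265, -0.00689613,  0.01887789],
       [ 0.00753777, -0.10801384, -0.99412081,  1.63294176],
       [ 0.        ,  0.        ,  0.        ,  1.        ]])}
scene {'fx': 373.78419293768314, 'fy': 373.78419293768314, 'cx': 262.8783309869332, 'cy': 192.3437187717893, 'world_from_camera': array([[-0.13339094,  0.80252693, -0.58151301,  1.21891445],
       [ 0.99097354,  0.11591094, -0.06735058,  0.10210342],
       [ 0.01335307, -0.58524796, -0.81074442,  1.0104366 ],
       [ 0.        ,  0.        ,  0.        ,  1.        ]])}
```

View pics/top0.png

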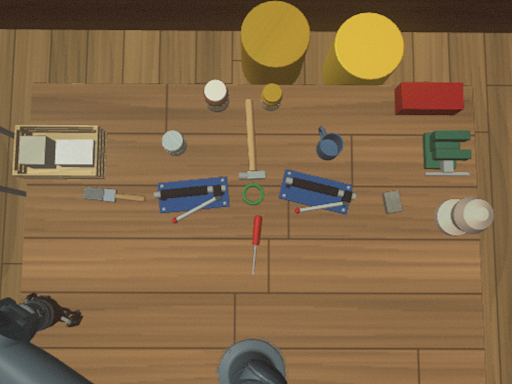

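View pics/scene0.png

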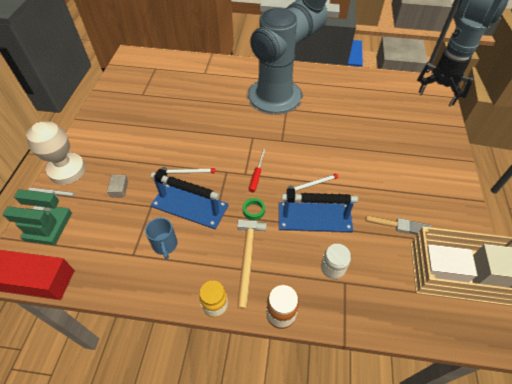

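The top view shows the left stand's plate near (193,195) with its ball at (175,220). The right stand's plate is near (317,191) with its ball at (297,210). The scene view agrees. The tape (253,194) and chisel (256,240) lie between the stands.

```bash
cat > h.py <<'E'
import numpy as np,cv2
from cell import env
def cast(n,p,z,c=None):
    c=c or env.calibration(n);T=c['world_from_camera']
    d=T[:3,:3]@[(p[0]-c['cx'])/c['fx'],(p[1]-c['cy'])/c['fy'],1];o=T[:3,3]
    return o+d*(z-o[2])/d[2]
def blobs(m,amin):
    n,l,s,c=cv2.connectedComponentsWithStats(m.astype(np.uint8))
    return [(c[i],s[i,4],l==i) for i in range(1,n) if s[i,4]>=amin]
def stand_pts(pos,th,lev=0.0):
    R=np.array([[np.cos(th),-np.sin(th)],[np.sin(th),np.cos(th)]])
    piv=np.array([-.026,-.085]);a=.40-lev;u=np.array([-np.sin(a),np.cos(a)])
    return {k:pos+R@(piv+u*r) for k,r in(('piv',0),('pad',.115),('tip',.15))}
E
python3 - <<'E'
from h import *
for n in('top','scene'):
    im=cv2.imread(f'pics/{n}0.png').astype(int);b,g,r=im[...,0],im[...,1],im[...,2]
    hsv=cv2.cvtColor(im.astype(np.uint8),cv2.COLOR_BGR2HSV)
    red=((hsv[...,0]<6)|(hsv[...,0]>174))&(hsv[...,1]>170)&(hsv[...,2]>90)
    for c,a,_ in blobs(red,6):
        if a<120: print(n,'red',c.round(1),a,cast(n,c,.11).round(4))
    blue=(hsv[...,0]>100)&(hsv[...,0]<125)&(hsv[...,1]>140)&(hsv[...,2]>60)
    for c,a,m in blobs(blue,300):
        m=cv2.morphologyEx(m.astype(np.uint8),cv2.MORPH_CLOSE,np.ones((9,9)))
        pts=cv2.findNonZero(m)[:,0]
        w=np.array([cast(n,p,.012)[:2] for p in pts])*1000
        (x,y),sz,ang=rc=cv2.minAreaRect(w.astype(np.float32))
        print(n,'blue',c.round(),a,np.round([x,y,*sz,ang],1))
        bx=cv2.boxPoints(rc);e=[bx[1]-bx[0],bx[2]-bx[1]];L=max(e,key=np.linalg.norm)
        L=L if L[1]>0 else -L
        th=np.arctan2(-L[0],L[1]);print(' th',th.round(3),{k:v.round(4) for k,v in stand_pts(np.array([x,y])/1000,th).items()})
im=cv2.imread('pics/top0.png');cv2.imwrite('pics/crop.png',cv2.resize(im[160:290,140:400],None,fx=3,fy=3,interpolation=2))
E
```

```text
top red [296.7 210.2] 16 [ 0.5154 -0.1361  0.11  ]
top red [174.2 220.2] 15 [0.4826 0.2405 0.11  ]
scene red [212.7 170.1] 18 [ 0.5111 -0.1378  0.11  ]
scene red [335.6 175.6] 14 [0.4782 0.2405 0.11  ]
scene blue [189. 205.] 1714 [ 582.1 -224.3  257.6   97.6   77.4]
 th -0.22 {'piv': array([ 0.5383, -0.3016]), 'pad': array([ 0.5176, -0.1884]), 'tip': array([ 0.5113, -0.154 ])}Traceback (most recent call last):
  File "<stdin>", line 12, in <module>
  File "h.py", line 4, in cast
    c=c or env.calibration(n);T=c['world_from_camera']
           ~~~~~~~~~~~~~~~^^^
ValueError: time passes only in moves, steps and waits
```

Run:
```python
from h import *
for n in('top','scene'):
    K=env.calibration(n)
    im=cv2.imread(f'pics/{n}0.png')
    hsv=cv2.cvtColor(im,cv2.COLOR_BGR2HSV)
    if n=='top': print(hsv[206,190],hsv[181,205],hsv[206,300])
    blue=(hsv[...,0]>100)&(hsv[...,0]<130)&(hsv[...,1]>130)&(hsv[...,2]>40)
    m=cv2.morphologyEx(blue.astype(np.uint8),cv2.MORPH_CLOSE,np.ones((9,9)))
    for c,a,m in blobs(m,800):
        pts=cv2.findContours(m.astype(np.uint8),0,1)[0][0][:,0]
        w=np.array([cast(n,p,.012,K)[:2] for p in pts])*1000
        (x,y),sz,ang=rc=cv2.minAreaRect(w.astype(np.float32))
        print(n,'blue',c.round(),a,np.round([x,y,*sz,ang],1))
        bx=cv2.boxPoints(rc);e=[bx[1]-bx[0],bx[2]-bx[1]];L=max(e,key=np.linalg.norm)
        L=L if L[1]>0 else -L
        th=np.arctan2(-L[0],L[1]);print(' th',th.round(3),{k:v.round(4) for k,v in stand_pts(np.array([x,y])/1000,th).items()})
im=cv2.imread('pics/top0.png');cv2.imwrite('pics/crop.png',cv2.resize(im[160:290,140:400],None,fx=3,fy=3,interpolation=2))
```

```text
[110 123 126] [109 125 129] [ 15 120 136]
top blue [314. 193.] 1098 [ 584.1 -208.1  223.7   94.4   76.3]
 th -0.24 {'piv': array([ 0.5387, -0.2845]), 'pad': array([ 0.5204, -0.171 ]), 'tip': array([ 0.5148, -0.1364])}
top blue [194. 196.] 1203 [571.5 194.6  94.4 224.    6.1]
 th 0.107 {'piv': array([0.5547, 0.1074]), 'pad': array([0.4989, 0.2079]), 'tip': array([0.4819, 0.2385])}
scene blue [189. 205.] 1804 [ 582.3 -223.7  258.8   97.6   77.4]
 th -0.22 {'piv': array([ 0.5384, -0.301 ]), 'pad': array([ 0.5177, -0.1878]), 'tip': array([ 0.5115, -0.1534])}
scene blue [315. 216.] 1927 [568.  198.7 104.3 236.4   6.1]
 th 0.106 {'piv': array([0.5511, 0.1114]), 'pad': array([0.4954, 0.212 ]), 'tip': array([0.4785, 0.2427])}
```

View pics/crop.png

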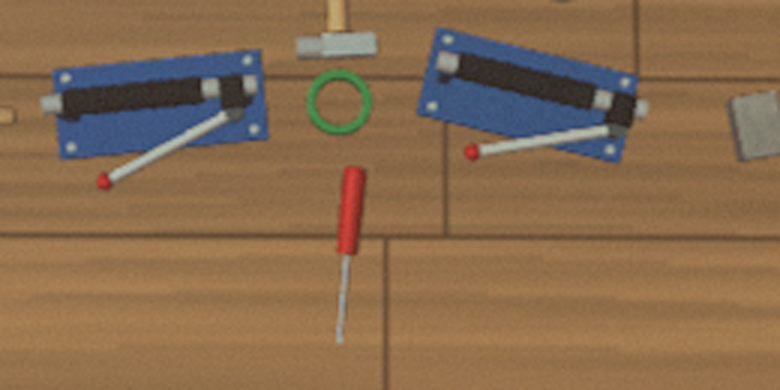

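Predicted and observed tips agree within about 2–4 mm for both levers. Next I work out the approach poses with the tool down and the jaw axis along the push direction.

Run:
```python
from h import *
from scipy.spatial.transform import Rotation as R
s=env.get_state();r=R.from_rotvec(s['orientation']);print(r.as_matrix().round(3),s['q'].round(3))
y=r.as_matrix()[:,1];yaw=np.degrees(np.arctan2(y[1],y[0]))
for nm,pad,th in(('L',[.4975,.208],.107),('R',[.519,-.172],-.24)):
    f=th+.2; d=np.array([np.cos(f),np.sin(f)])
    turn=(np.degrees(f)-yaw+90)%180-90
    n=np.array([np.cos(th+.4),np.sin(th+.4)])
    p=pad-.045*d
    print(nm,'jaw yaw now',yaw.round(1),'want',np.degrees(f).round(1),'turn',turn.round(1),'approach',p.round(4),'shift mm',((np.r_[p,.095]-s['eef_pos'])*1000).round(),'dir',d.round(3))
```

```text
[[-0.001  0.416  0.909]
 [-0.002  0.909 -0.416]
 [-1.    -0.002 -0.   ]] [1.032 0.378 0.08  1.274 0.    1.46 ]
L jaw yaw now 65.4 want 17.6 turn -47.8 approach [0.4546 0.1944] shift mm [ 216. -328. -135.] dir [0.953 0.302]
R jaw yaw now 65.4 want -2.3 turn -67.7 approach [ 0.474  -0.1702] shift mm [ 235. -693. -135.] dir [ 0.999 -0.04 ]
```

>>> {"api": "send_rows", "payload": {
  "rows": [
    [[0,0,-6,22,-33,0,1],[0,0,-12,44,-66,0,1],[0,0,-18,66,-99,0,1],[0,0,-24,88,-132,0,1],[0,0,-30,110,-165,0,1],[0,0,-36,132,-198,0,1],[0,0,-42,154,-231,0,1],[0,0,-48,176,-264,0,1],[0,0,-48,196,-297,0,1],[0,0,-48,216,-328,0,1]]
  ]
}}

```text
time: 0.93
eef_pos: [0.4554, 0.1929, 0.231]
orientation: [0.982, 1.338, -0.983]
force: [0.5, 0.9, 1.1]
width: 0.0001
```

>>> {"api": "send_rows", "payload": {
  "rows": [
    [[0,0,0,0,0,-30,1],[0,0,0,0,0,-60,1],[0,0,0,0,0,-90,1],[0,0,0,0,0,-120,1],[0,0,0,0,0,-135,1],[0,0,0,0,0,-135,1],[0,0,0,0,0,-135,1],[0,0,0,0,0,-135,1]]
  ]
}}

```text
time: 1.6
eef_pos: [0.4558, 0.1952, 0.0974]
orientation: [0.983, 1.337, -0.981]
force: [-0.1, -0.5, 0.2]
width: -0.0001
```

```bash
cat > look.py <<'E'
import sys
from h import *
s=env.get_state();print(round(s['time'],2),s['eef_pos'].round(4),s['orientation'].round(3),s['force'].round(2),s['width'])
im=env.get_image('top');cv2.imwrite('pics/top_%s.png'%sys.argv[1],im)
hsv=cv2.cvtColor(im,cv2.COLOR_BGR2HSV)
red=((hsv[...,0]<6)|(hsv[...,0]>174))&(hsv[...,1]>150)&(hsv[...,2]>80)
K=env.calibration('top')
for c,a,_ in blobs(red,4):
    if a<60: print('red',c.round(1),a,cast('top',c,.11,K).round(4))
if len(sys.argv)>2:
    x,y=map(int,sys.argv[2:4]);cv2.imwrite('pics/c_%s.png'%sys.argv[1],np.hstack([cv2.resize(im[y:y+100,x:x+100],(480,480),interpolation=2)]))
E
python3 look.py 1 140 160
```

```text
1.6 [0.4558 0.1952 0.0974] [ 0.983  1.337 -0.981] [-0.08 -0.52  0.21] -0.00013655913496717564
red [296.7 210. ] 18 [ 0.5162 -0.136   0.11  ]
```

View pics/c_1.png

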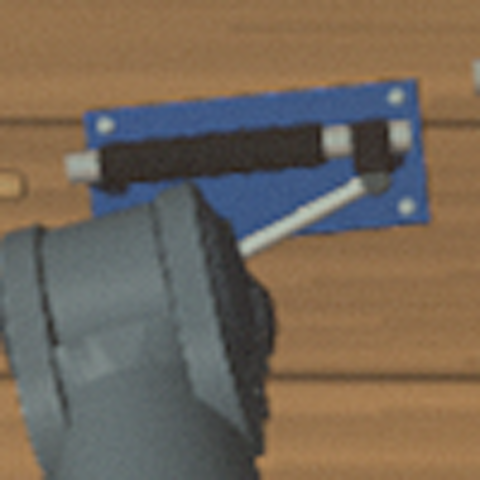

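The wrist hides the left ball. The rod is visible from about (240,245) to the pivot (375,180) in the crop and is at rest. Now I push in steps.

>>> {"api": "send_rows", "payload": {
  "rows": [
    [[0,0,0,6,2,0,1],[0,0,0,11,3,0,1],[0,0,0,17,5,0,1],[0,0,0,22,7,0,1],[0,0,0,27,8,0,1],[0,0,0,27,8,0,1],[0,0,0,27,8,0,1]]
  ]
}}

```text
time: 2.23
eef_pos: [0.4817, 0.2028, 0.0961]
orientation: [0.981, 1.338, -0.983]
force: [-3.1, -0.8, 2.4]
width: 0.0002
```

>>> {"api": "send_rows", "payload": {
  "rows": [
    [[0,0,0,4,1,0,1],[0,0,0,8,3,0,1],[0,0,0,12,4,0,1],[0,0,0,12,4,0,1],[0,0,0,12,4,0,1]]
  ]
}}

```text
time: 2.65
eef_pos: [0.4936, 0.2072, 0.0959]
orientation: [0.982, 1.339, -0.983]
force: [-3.9, 1.1, -1.1]
width: -0.0002
```

```bash
python3 look.py 2 140 160
```

```text
2.65 [0.4936 0.2072 0.0959] [ 0.982  1.339 -0.983] [-3.93  1.07 -1.09] -0.0001907293947476827
red [296.6 210.2] 16 [ 0.5154 -0.1359  0.11  ]
```

View pics/c_2.png

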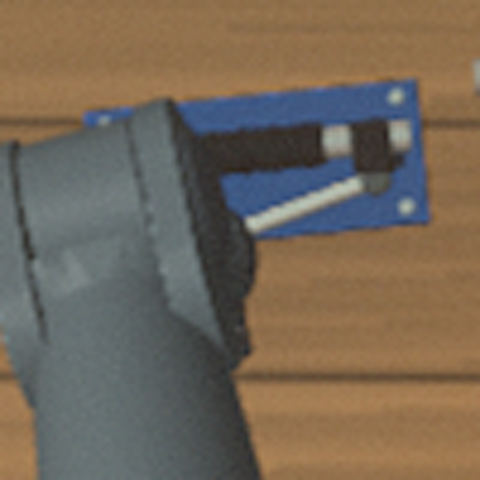

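The lever is swinging in at about 4 N. I continue in small steps and watch for a jump in force.

>>> {"api": "send_rows", "payload": {
  "rows": [
    [[0,0,0,4,1,0,1],[0,0,0,6,2,0,1],[0,0,0,6,2,0,1],[0,0,0,6,2,0,1]]
  ]
}}

```text
time: 3.03
eef_pos: [0.4992, 0.2089, 0.0959]
orientation: [0.981, 1.339, -0.983]
force: [-5.1, 1.7, -1.0]
width: -0.0006
```

>>> {"api": "send_rows", "payload": {
  "rows": [
    [[0,0,0,3,1,0,1],[0,0,0,6,2,0,1],[0,0,0,6,2,0,1],[0,0,0,6,2,0,1]]
  ]
}}

```text
time: 3.37
eef_pos: [0.5017, 0.2099, 0.0957]
orientation: [0.977, 1.343, -0.988]
force: [-13.5, -1.9, 6.1]
width: 0.0002
```

>>> {"api": "send_rows", "payload": {
  "rows": [
    [[0,0,0,0,0,0,1],[0,0,0,0,0,0,1],[0,0,0,0,0,0,1],[0,0,0,0,0,0,1]]
  ]
}}

```text
time: 3.7
eef_pos: [0.5017, 0.2099, 0.0957]
orientation: [0.978, 1.343, -0.988]
force: [-13.7, -1.4, 6.9]
width: -0.0004
```

```bash
cat > rod.py <<'E'
# rod angle off the bar, from bright rod pixels in the top picture near the pivot
import sys
from h import *
f,pos,th=sys.argv[1],*((np.array([.5715,.1946]),.107) if sys.argv[2]=='L' else (np.array([.5841,-.2081]),-.24))
im=cv2.imread(f);hsv=cv2.cvtColor(im,cv2.COLOR_BGR2HSV);K=env.calibration('top')
m=(hsv[...,1]<45)&(hsv[...,2]>150)
Y,X=np.nonzero(m);w=np.array([cast('top',p,.11,K)[:2] for p in zip(X,Y)])
l=(w-pos)@np.array([[np.cos(th),-np.sin(th)],[np.sin(th),np.cos(th)]])  # stand axes
d=l-[-.026,-.085];rr=np.hypot(*d.T);a=np.arctan2(-d[:,0],d[:,1])
k=(rr>.02)&(rr<.14)&(a>-.03)&(a<.6)&(l[:,0]<-.018);q=d[k]
vx,vy,*_=cv2.fitLine(q.astype(np.float32),2,0,.01,.01).ravel()
print('n',k.sum(),'rmax',rr[k].max().round(3),'angle off bar (line, median):',np.arctan(-vx/vy).round(3),np.median(a[k]).round(3))
E
python3 look.py 3;for i in 0 1 2 3; do python3 rod.py pics/top$( [ $i = 0 ] && echo 0 || echo _$i).png L;done; python3 rod.py pics/top0.png R
```

```text
3.7 [0.5017 0.2099 0.0957] [ 0.978  1.343 -0.988] [-13.67  -1.43   6.9 ] -0.0004142869374647543
red [296.6 210.1] 17 [ 0.5158 -0.1358  0.11  ]
n 97 rmax 0.14 angle off bar (line, median): 0.4 0.366
n 63 rmax 0.096 angle off bar (line, median): 0.399 0.366
n 58 rmax 0.085 angle off bar (line, median): 0.268 0.228
n 59 rmax 0.085 angle off bar (line, median): 0.197 0.156
n 113 rmax 0.14 angle off bar (line, median): 0.408 0.375
```

The rod now reads 0.197 rad off the bar (lever about 0.20), and the force jumped from 5 to 13.7 N. That is a hard stop, so the left lever is the short one. I retract, go to the right lever and push it.

>>> {"api": "send_rows", "payload": {
  "rows": [
    [[0,0,0,-20,-6,0,1],[0,0,0,-45,-14,0,1],[0,0,0,-55,-25,0,1],[0,0,-5,-55,-65,0,1],[0,0,-10,-55,-105,0,1],[0,0,-15,-55,-145,0,1],[0,0,-20,-52,-185,0,1],[0,0,-20,-50,-225,0,1],[0,0,-20,-48,-265,0,1],[0,0,-20,-46,-305,0,1]]
  ]
}}

```text
time: 4.58
eef_pos: [0.462, -0.0974, 0.0975]
orientation: [1.243, 1.182, -1.24]
force: [1.1, 0.8, -0.9]
width: 0.0
```

>>> {"api": "send_rows", "payload": {
  "rows": [
    [[0,0,0,5,-40,0,1],[0,0,0,12,-76,0,1],[0,0,0,12,-76,0,1],[0,0,0,12,-76,0,1]]
  ]
}}

```text
time: 4.92
eef_pos: [0.4741, -0.1734, 0.0973]
orientation: [1.245, 1.18, -1.244]
force: [-0.8, 1.3, -0.3]
width: 0.0001
```

```bash
python3 look.py 4 270 150; python3 rod.py pics/top_4.png L; python3 rod.py pics/top_4.png R
```

```text
4.92 [ 0.4741 -0.1734  0.0973] [ 1.245  1.18  -1.244] [-0.78  1.34 -0.28] 9.672335437285482e-05
red [296.7 210. ] 18 [ 0.5162 -0.136   0.11  ]
red [174.3 220.3] 18 [0.4823 0.2402 0.11  ]
n 102 rmax 0.14 angle off bar (line, median): 0.398 0.366
n 22 rmax 0.14 angle off bar (line, median): 0.409 0.387
```

The left lever is back out and the right ball is still visible. Now I push the right lever.

>>> {"api": "send_rows", "payload": {
  "rows": [
    [[0,0,0,10,0,0,1],[0,0,0,20,-1,0,1],[0,0,0,26,-1,0,1],[0,0,0,32,-1,0,1],[0,0,0,38,-2,0,1],[0,0,0,44,-2,0,1],[0,0,0,50,-2,0,1],[0,0,0,54,-2,0,1],[0,0,0,54,-2,0,1],[0,0,0,54,-2,0,1]]
  ]
}}

```text
time: 5.8
eef_pos: [0.5248, -0.1705, 0.0955]
orientation: [1.242, 1.192, -1.243]
force: [-5.4, 3.0, 1.6]
width: 0.0001
```

>>> {"api": "send_rows", "payload": {
  "rows": [
    [[0,0,0,4,0,0,1],[0,0,0,8,0,0,1],[0,0,0,8,0,0,1],[0,0,0,8,0,0,1]]
  ]
}}

```text
time: 6.13
eef_pos: [0.5324, -0.1707, 0.0955]
orientation: [1.241, 1.192, -1.244]
force: [-4.9, 3.4, 1.3]
width: -0.0001
```

```bash
python3 look.py 5 270 150; python3 rod.py pics/top_5.png R
```

```text
6.13 [ 0.5324 -0.1707  0.0955] [ 1.241  1.192 -1.244] [-4.93  3.36  1.33] -0.0001380986261211997
red [296.5 196.2] 18 [ 0.5588 -0.1357  0.11  ]
red [174.2 220.2] 17 [0.4826 0.2406 0.11  ]
n 1 rmax 0.14 angle off bar (line, median): 0.013 0.089
```

View pics/c_5.png

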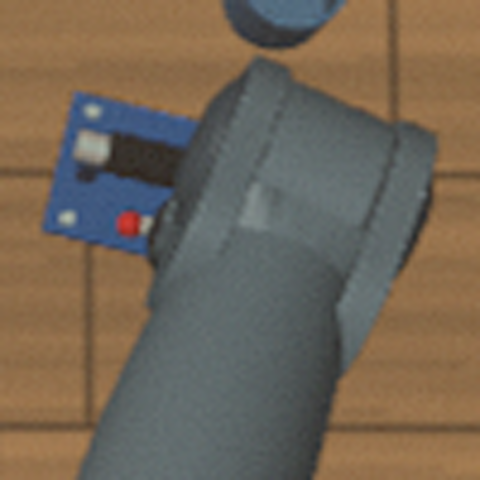

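The right ball has gone from x = 0.516 to 0.559 m, about 0.29 rad, which is past 0.20. So this is the long lever. I continue to its stop.

>>> {"api": "send_rows", "payload": {
  "rows": [
    [[0,0,0,4,0,0,1],[0,0,0,8,0,0,1],[0,0,0,11,0,0,1],[0,0,0,11,0,0,1],[0,0,0,11,0,0,1]]
  ]
}}

```text
time: 6.6
eef_pos: [0.5429, -0.1718, 0.0955]
orientation: [1.24, 1.191, -1.246]
force: [-8.7, -0.2, 1.8]
width: -0.0004
```

>>> {"api": "send_rows", "payload": {
  "rows": [
    [[0,0,0,3,0,0,1],[0,0,0,4,0,0,1],[0,0,0,4,0,0,1],[0,0,0,4,0,0,1]]
  ]
}}

```text
time: 6.93
eef_pos: [0.5458, -0.1722, 0.0954]
orientation: [1.238, 1.191, -1.249]
force: [-9.3, -0.7, 3.1]
width: 0.0001
```

```bash
python3 look.py 6; python3 -c "
from h import *
for l in(.29,.39,.41): print(l,stand_pts(np.array([.5841,-.2081]),-.24,l)['tip'].round(4))"
```

```text
6.93 [ 0.5458 -0.1722  0.0954] [ 1.238  1.191 -1.249] [-9.34 -0.71  3.09] 8.697337774391739e-05
red [297.5 190.4] 17 [ 0.5771 -0.139   0.11  ]
red [174.3 220.2] 16 [0.4826 0.2401 0.11  ]
0.29 [ 0.5581 -0.1357]
0.39 [ 0.5728 -0.1384]
0.41 [ 0.5758 -0.1391]
```

>>> {"api": "send_rows", "payload": {
  "rows": [
    [[0,0,0,2,0,0,1],[0,0,0,3,0,0,1],[0,0,0,3,0,0,1],[0,0,0,3,0,0,1],[0,0,0,3,0,0,1],[0,0,0,3,0,0,1]]
  ]
}}

```text
time: 7.48
eef_pos: [0.5463, -0.1722, 0.0953]
orientation: [1.236, 1.194, -1.253]
force: [-16.1, -1.9, 7.5]
width: -0.0001
```

```bash
python3 look.py 7
```

```text
7.48 [ 0.5463 -0.1722  0.0953] [ 1.236  1.194 -1.253] [-16.07  -1.87   7.48] -0.00012420517018711812
red [297.5 190.2] 18 [ 0.5775 -0.1389  0.11  ]
red [174.3 220.3] 18 [0.4823 0.2402 0.11  ]
```

The force is 16 N with the motion stalled and the ball at its 0.41 position, so step 2 is done. I release, go back to the left lever and hold it.

>>> {"api": "send_rows", "payload": {
  "rows": [
    [[0,0,0,-20,0,0,1],[0,0,0,-55,0,0,1],[0,0,0,-90,5,0,1],[0,0,5,-101,45,0,1],[0,0,10,-101,85,0,1],[0,0,15,-101,125,0,1],[0,0,20,-101,165,0,1],[0,0,20,-101,205,0,1],[0,0,20,-101,245,0,1],[0,0,20,-101,285,0,1]]
  ]
}}

```text
time: 8.37
eef_pos: [0.4524, 0.1153, 0.097]
orientation: [0.984, 1.335, -0.98]
force: [0.2, 0.2, -0.2]
width: 0.0001
```

>>> {"api": "send_rows", "payload": {
  "rows": [
    [[0,0,0,0,40,0,1],[0,0,0,0,82,0,1],[0,0,0,0,82,0,1],[0,0,0,10,85,0,1],[0,0,0,20,88,0,1],[0,0,0,27,90,0,1],[0,0,0,34,92,0,1],[0,0,0,40,94,0,1],[0,0,0,46,95,0,1],[0,0,0,50,97,0,1]]
  ]
}}

```text
time: 9.2
eef_pos: [0.5001, 0.2095, 0.0956]
orientation: [0.981, 1.34, -0.985]
force: [-5.8, -1.6, 0.2]
width: -0.0006
```

>>> {"api": "send_rows", "payload": {
  "rows": [
    [[0,0,0,2,0,0,1],[0,0,0,4,1,0,1],[0,0,0,5,1,0,1],[0,0,0,5,1,0,1],[0,0,0,5,1,0,1],[0,0,0,5,1,0,1],[0,0,0,5,1,0,1],[0,0,0,5,1,0,1]]
  ]
}}

```text
time: 9.87
eef_pos: [0.5016, 0.21, 0.0955]
orientation: [0.978, 1.344, -0.988]
force: [-12.8, -2.7, 7.0]
width: -0.0004
```

```bash
python3 look.py 8; python3 rod.py pics/top_8.png L; python3 rod.py pics/top_8.png R; python3 -c "
import cv2;from h import *
cv2.imwrite('pics/fin.png',np.hstack([cv2.resize(cv2.imread(f'pics/top_8.png')[140:290,60:420],(792,330),interpolation=2)]))"
```

```text
9.87 [0.5016 0.21   0.0955] [ 0.978  1.344 -0.988] [-12.79  -2.69   7.01] -0.0003659272228583226
red [296.6 210.1] 17 [ 0.5158 -0.1358  0.11  ]
n 58 rmax 0.085 angle off bar (line, median): 0.197 0.158
n 114 rmax 0.14 angle off bar (line, median): 0.403 0.378
```

View pics/fin.png

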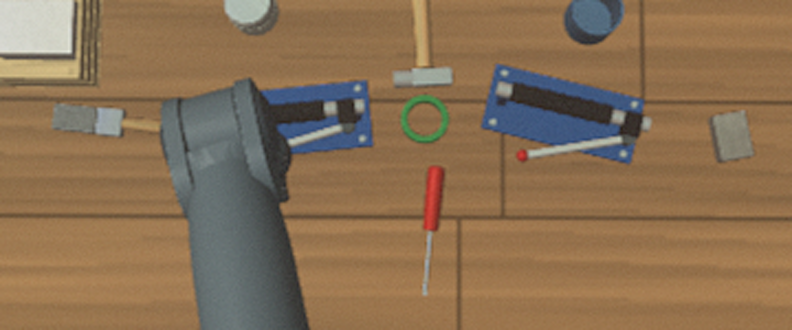

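The left lever is held at its stop (rod 0.197 rad off the bar, about 13 N). The right lever is fully out, with its ball at (522,155) in the crop. The tape, chisel, mallet, mug and offcut look unmoved, so I hand in.

```bash
python3 -c "
from cell import env
print(env.hand_in())"
```

```text
the job is handed in; nothing more can be done
None
```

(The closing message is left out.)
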